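# Draw the bench stone out from under the stacked boards and set it in its holder

### The arm

A 6-joint arm with a two-finger parallel gripper is mounted at the origin on the work surface. World frame = base frame: x ahead of the robot, y to its left, z up, the work surface at z = 0. Lengths are in mm, angles in rad, forces in N, time in s.
With the tool pointing down it reaches from about 350 to 775 mm from the base axis. Payload 7.3 kg.
Tool frame: the origin (TCP) lies on the front face of the gripper's body, between the roots of the fingers; the fingertips stand 66 mm ahead of it and the grasp point (between the pads) lies 47 mm ahead of it (bot.tip_extent is the distance from the TCP to the fingertips, in mm); z points along the fingers, y is the line along which they close (so a half turn about z gives the same grasp; the last joint's range is limited). The gripper opens to 92 mm and grips with 3 to 60 N. Pads are 19 mm wide; open, the fingers measure 130 mm over their backs; the gripper's body (75 mm by 190 mm) begins 47 mm behind the grasp point.
Start: joints at [1.047, 0.342, 1.524, -0, 1.275, -0.146], TCP at [193.644, 487.996, 292.241] pointing down, gripper open.
Joint ranges: [-2.53, 2.53], [-0.77, 2.02], [0.04, 2.7], [-1, 4.14], [0.28, 2.66], [-3.11, 3.11]. Speed limits (rad/s): [2.57, 2.57, 3.14, 3.14, 3.14, 3.14].

### API

Orientations are given as [roll, pitch, yaw] about the fixed x, y, z axes, in that order (R = Rz(yaw) Ry(pitch) Rx(roll)).
In Python, from plant import readout, viewer, order, bot gives the robot as it stands.
- The arm moves only by the shell command python3 -m creep 'ROWS'. ROWS is text: rows parted by semicolons, each of 7 numbers parted by spaces: the shift along the world's x, y, z in m, then the turn, a rotation vector about the world's x, y, z in rad, then the opening in per cent of the stroke, from 0 (shut) to 100 (fully open). A call has 1 to 8 rows; each row shifts and turns the commanded pose from where the row before left it; what a row does not reach is not made up. A row lasts 1/12 s, in which the tool goes at most 41.7 mm and 7.16 degrees, less where a joint would pass 70% of its speed; a pose out of reach is approached as far as the arm can. A call is refused whole if a number of a shift passes 0.0417 or a number of a turn 0.125, either way. A call with a gripper value outside its range is refused whole. The fingers move at their own pace and stop on an object; the grip force is fixed at half the most. Time passes only in rows, so rows that do not move let the fingers close. It gives the time, the measured TCP pose, the force, the opening and the grip force at its end, in the units of the state.
- readout.get_obs(): the state, without advancing time (a new reading comes with each control period).
- viewer.capture(name): name is "scene" or "top"; returns the picture (420x560x3 uint8, red, green, blue); there is no depth.
- viewer.camera_info(name): a dict with "fx", "fy", "cx", "cy" (pixels), "origin" and "rotation" of the camera in the world. Camera axes: x right, y up, looking along -z (the intrinsics and any distortion apply to the point x, -y, -z); pixel columns grow to the right and rows downward; lengths in mm; the calibration is good to about 2 mm. A picture is of the moment at which its call begins. camera_info takes no time and is no camera call.
- order.close_job(): hands the job in; it is judged then, once.
The state is a dict: "time": time; "joint_positions": joint angles; "dq": joint speeds; "tau": joint torques, N m; "tool_pos": TCP position; "tcp_rot": TCP orientation; "contact_force": force on the tool from outside, world axes, zero at the start; "moment": the same for the moment, N m; "grip_width": finger opening in mm; "finger_force": force on a finger pad.
Only numpy, scipy, OpenCV 4.12 (cv2) and the standard library are available. Lean on these libraries where they do the work, as an engineer would, in place of code of your own. Each camera call takes 0.05 s, during which the arm holds its last target. There are 200 camera calls.

### The job

The sharpening stone lies under the stack of boards with the tin on top; draw it out towards the robot, between the two bench dogs, leaving the stack standing there in one piece (let it settle down onto the bench; do not unstack or carry it). Then set the stone flat in its wooden holder, between the two end cleats. The stone is brittle: never press down on it with more than about 20 N, and leave the other things on the bench where they are.

Things in the scene. Friction and masses are not known exactly. Their poses are not given: they have to be found in the camera images.
- stone: grey sharpening stone, flat block 125 (x) x 50 (y) x 10 (z) mm, 160 g, loose, brittle. Origin: centre of its underside. It starts flat on the bench under board1, its last 22 to 27 mm (-x end) sticking out between the dogs, flush with their robot-side faces. Force between it and the bench (robot's press plus 5 to 9 N of stack) or the holder must never pass 36 N; it is stiff: 1 mm low is too much
- lip (a point): middle of the stone's -x end, at its top edge (62.5 mm from the origin, 10 mm up): the part that shows. The dogs leave no room for fingers beside it until it has come some 35 mm out. Closed fingertips pressed on its top with 14 to 18 N drag it, much less slips: stone, boards and bench rub at about 0.35, fingertips at 0.8 or more; board1's front face is 22 to 27 mm behind
- stops: two round steel bench dogs fixed upright, each 25 mm in diameter, 34 mm high, axes 85 mm apart along y (60 mm clear between them). Origin: midway between the axes at bench height; -x points out to the robot's side, the way the stone is to be drawn. The stack stands on the +x side against the dogs, which keep board1 from following the stone
- board1: lowest board, wood, 125 (x) x 170 (y) x 20 (z) mm, 0.2 to 0.4 kg, loose, too wide to pass the dogs. Origin: centre of its underside. It lies on the stone, 10 mm above the bench, -x face 0.5 to 1.5 mm from the dogs, and reaches some 25 mm farther back than the stone. As the stone comes out the stack rocks back up to 0.2 rad, then settles flat on the bench
- board2: second board, wood, 110 (x) x 150 (y) x 18 (z) mm, 0.13 to 0.27 kg, loose, lying on board1. Origin: centre of its underside
- board3: third board, wood, 95 (x) x 120 (y) x 16 (z) mm, about 0.12 kg, loose, lying on board2. Origin: centre of its underside
- tin: round metal tin with lid, 63 mm in diameter, 45 mm high, 80 to 130 g, loose, standing on board3. Origin: centre of its underside
- holder: wooden stone holder, fixed: base board 177 (x) x 64 (y) mm, top 16 mm above the bench, a cleat across each end (24 mm along x, 54 mm wide, 7 mm above the base's top), open sides. Cleats' inner faces are 129 mm apart: the stone fits with 2 mm to spare at each end, either way round. Origin: centre of its underside, x along its length
- seat (a point): centre of the top of the holder's base, midway between the cleats, 16 mm above the bench, axes as the holder: the stone's origin belongs here with its x along this x (either way)
- parts_tray: open steel tray, 160 (x) x 100 (y) x 28 mm high, with washers and screws, fixed to the bench; not needed. It and the holder swap sides from start to start. Origin: centre of its underside
- chisel_wide: bench chisel lying flat, 255 mm long (x), 27 mm high, loose bystander. Origin: below its middle, on the bench
- chisel_narrow: narrower bench chisel lying flat, 235 mm long (x), 27 mm high, loose bystander. Origin: below its middle, on the bench
- oil_bottle: amber oil bottle with a black spout, 44 mm in diameter, 118 mm high, loose bystander. Origin: centre of its underside
- try_square: try square lying flat: stock 115 x 22 x 16 mm along x, blade 28 mm wide and 135 mm out along +y, loose bystander. Origin: centre of the stock's underside
Things that resemble listed ones, but are neither listed nor needed, are in the scene too. What is shaped like the stone but black is not meant.

How it is judged (in metres and radians):
On the way:
1. the stone is drawn out clear of the stack, which has come down flat on the bench, still stacked (x of stone in the frame of stops below -0.05 m and angle between each of board1, board2, board3, tin's own z axis and vertical below 0.06 rad and height (world z) of board1 between -0.004 and 0.004 m and distance of each of board1, board2, board3, tin from where it was at the start of the episode below 0.035 m and linear speed of each of board1, board2, board3, tin below 0.02 m/s and height (world z) of board2 between 0.016 and 0.024 m and height (world z) of board3 between 0.034 and 0.042 m and height (world z) of tin between 0.05 and 0.058 m), for 0.2 s.
At the end, for the whole second after the job is handed in: stone flat on the holder's base between the cleats (within 4 mm lengthwise, 7 mm sideways, 2.5 mm in height, 0.04 rad); boards and tin still stacked, flat on the bench by the dogs (each within 35 mm of its start, 4 mm of its height in a level stack, 0.06 rad); all at rest (x of stone in the frame of seat between -0.004 and 0.004 m and y of stone in the frame of seat between -0.007 and 0.007 m and z of stone in the frame of seat between -0.0025 and 0.0025 m and angle between stone's own z axis and vertical below 0.04 rad and linear speed of each of stone, board1, board2, board3, tin below 0.02 m/s and angle between each of board1, board2, board3, tin's own z axis and vertical below 0.06 rad and height (world z) of board1 between -0.004 and 0.004 m and distance of each of board1, board2, board3, tin from where it was at the start of the episode below 0.035 m and height (world z) of board2 between 0.016 and 0.024 m and height (world z) of board3 between 0.034 and 0.042 m and height (world z) of tin between 0.05 and 0.058 m); the robot touches nothing.
It fails at once if the stone is pressed on the bench or its holder with more than 36 N (stack's weight included) (contact force between stone and table above 36 N or contact force between stone and holder above 36 N).
It fails at once if a part of the stack is carried off, slides by more than 45 mm or tips by more than 0.35 rad (distance of any of board1, board2, board3, tin from where it was at the start of the episode above 0.045 m or angle between any of board1, board2, board3, tin's own z axis and vertical above 0.35 rad).
It fails at once if a bystander is moved by more than 30 mm (distance of any of chisel_wide, chisel_narrow, oil_bottle, try_square from where it was at the start of the episode above 0.03 m).
It also fails if it takes over 72 s, if anything falls off the work surface, if the arm or the gripper's body presses on something with over 40 N, if the wrist force passes 120 N, or if a joint passes its speed limit or range.

## Working session

There is one attempt and no reset: what is moved stays moved. The work goes in short steps, Python scripts to look and compute and a shell command to move; the robot and the scene stay as the last step left them, time stands still between calls to the robot, and variables do not carry over. Pictures are saved under pics/ and viewed, at most 10 in all, crops included, and the job is handed in when it is done.

```bash
mkdir -p pics; cat > h.py <<'E'
import numpy as np, cv2
from plant import readout, viewer, order, bot
def snap(name,fn):
    im=viewer.capture(name); cv2.imwrite('pics/'+fn,cv2.cvtColor(im,cv2.COLOR_RGB2BGR)); return im
def ray(name,u,v,z):
    c=viewer.camera_info(name); K=np.array([[c['fx'],0,c['cx']],[0,c['fy'],c['cy']],[0,0,1.]])
    d=c.get('distortion'); p=np.array([[[u,v]]],float)
    n=cv2.undistortPoints(p,K,None if d is None else np.array(d,float))[0,0]
    R=np.array(c['rotation']); o=np.array(c['origin'])
    r=R@np.array([n[0],-n[1],-1.]); return o+r*(z-o[2])/r[2]
def st():
    o=readout.get_obs(); print({k:np.round(o[k],3).tolist() for k in('time','tool_pos','tcp_rot','contact_force','grip_width','finger_force')})
E
python3 - <<'E'
from h import *
for n in('top','scene'):
    im=snap(n,n+'1.png'); print(viewer.camera_info(n))
st()
E
```

```text
{'fx': 527.0229798371158, 'fy': 527.0229798371158, 'cx': 283.4276504721432, 'cy': 211.2176011221559, 'origin': array([4.28338965e+02, 5.79824988e-01, 1.29795647e+03]), 'rotation': array([ 0.07745489,  0.01131124, -1.57372851])}
{'fx': 396.47598162483087, 'fy': 396.47598162483087, 'cx': 278.4289516528352, 'cy': 212.65554287297022, 'origin': array([1180.46144155,  -35.95941232,  673.24293209]), 'rotation': array([ 0.82885004, -0.01921718,  1.51277154])}
{'time': 0.1, 'tool_pos': [193.479, 487.766, 291.631], 'tcp_rot': [-3.14, -0.0, 2.764], 'contact_force': [0.091, -0.107, -0.18], 'grip_width': 91.662, 'finger_force': 0.0}
```

View pics/top1.png

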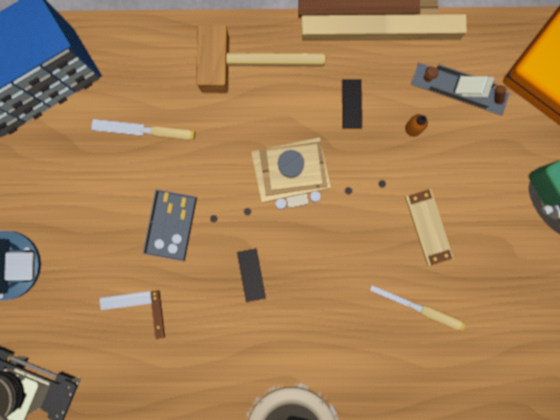

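View pics/scene1.png

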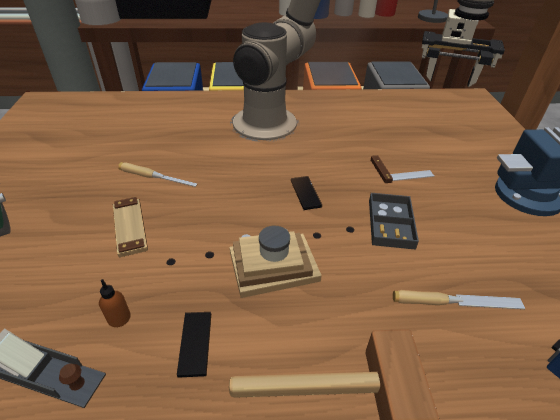

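Top view: the stack is at (290,165) and the dogs are at (281,203) and (316,196). The pale lip between them, at (298,201), is the only stone-like thing under board1, so it is the stone. The blocks at (352,104) and (251,275) are black decoys. The holder, with two brown cleats, is at (429,227), and the tray is at (170,225).

```bash
sed -i "s/R=np.array(c\['rotation'\])/from scipy.spatial.transform import Rotation as Ro; R=Ro.from_euler('xyz',c['rotation']).as_matrix()/" h.py
python3 - <<'E'
from h import *
im=cv2.imread('pics/top1.png')
a=cv2.resize(im[180:220,265:335],(700,400),interpolation=cv2.INTER_CUBIC)
b=im[180:275,395:465]; b=cv2.resize(b,None,fx=4,fy=4,interpolation=cv2.INTER_CUBIC)[:190*2]
b2=cv2.resize(im[180:275,395:465],(420,570))[:, :]
cv2.imwrite('pics/crop1.png',a)
hsv=cv2.cvtColor(im,cv2.COLOR_BGR2HSV)
def blobs(m,x0,y0,x1,y1,mina):
    r=np.zeros_like(m); r[y0:y1,x0:x1]=m[y0:y1,x0:x1]
    for c in cv2.findContours(r,cv2.RETR_EXTERNAL,cv2.CHAIN_APPROX_NONE)[0]:
        if cv2.contourArea(c)>mina: yield c
grey=cv2.inRange(hsv,(0,0,110),(179,60,255))
for c in blobs(grey,265,180,335,220,10): print('grey',np.round(cv2.minAreaRect(c),1) if 0 else cv2.minAreaRect(c),cv2.boundingRect(c))
print(hsv[201,290:310:2].tolist(), hsv[227,425:435:3].tolist(), hsv[227,465:470].tolist(), hsv[197,412:432:3].tolist(), hsv[201,276:286:2].tolist())
for u,v,z in[(281,203,34),(316,196,34),(298,201,10),(429,227,16),(421,197,23),(439,258,23),(290,163,109),(283,204,0)]: print(u,v,z,np.round(ray('top',u,v,z),1))
# sanity against robot base
E
```

```text
grey ((280.5, 203.0), (10.0, 11.0), 90.0) (275, 198, 12, 11)
grey ((297.09619140625, 199.98077392578125), (10.59027099609375, 19.807729721069336), 78.69007110595703) (287, 194, 21, 13)
grey ((315.0, 196.0), (10.0, 10.0), 90.0) (310, 191, 11, 11)
[[22, 32, 208], [22, 33, 207], [23, 32, 207], [24, 32, 206], [22, 33, 207], [23, 32, 206], [22, 33, 207], [22, 32, 208], [24, 29, 209], [17, 81, 186]] [[21, 83, 196], [21, 82, 205], [20, 83, 208], [21, 82, 201]] [[16, 137, 183], [16, 139, 183], [16, 136, 182], [16, 137, 182], [16, 139, 183]] [[14, 146, 115], [22, 147, 189], [12, 145, 116], [11, 139, 114], [13, 144, 119], [16, 149, 130], [13, 134, 126]] [[8, 22, 188], [109, 20, 212], [108, 21, 211], [108, 22, 211], [111, 13, 202]]
281 203 34 [546.4  20.4  34. ]
316 196 34 [563. -64.  34.]
298 201 10 [553.4 -21.   10. ]
429 227 16 [ 488.1 -338.4   16. ]
421 197 23 [ 560.6 -319.    23. ]
439 258 23 [ 413.2 -358.7   23. ]
290 163 109 [630.8  -1.5 109. ]
283 204 0 [547.  16.   0.]
```

View pics/crop1.png

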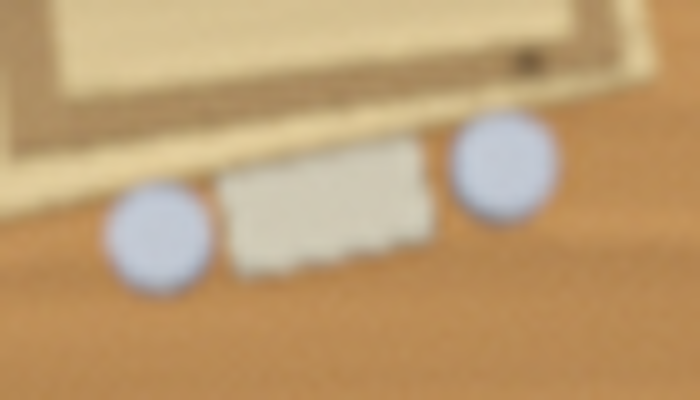

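The enlarged crop confirms it: a grey-white lip with front corners at about (288,207) and (308,203.5) sits between two steel dogs at (280.5,203.3) and (315,196). Next I compute exact numbers and the holder pose.

```bash
cat >> h.py <<'E'
def holder(im):
    hsv=cv2.cvtColor(im,cv2.COLOR_RGB2HSV); m=cv2.inRange(hsv,(0,60,0),(25,255,150)); r=np.zeros_like(m); r[180:275,395:465]=m[180:275,395:465]
    r=cv2.morphologyEx(r,cv2.MORPH_CLOSE,np.ones((5,5)))
    cs=sorted(cv2.findContours(r,cv2.RETR_EXTERNAL,cv2.CHAIN_APPROX_NONE)[0],key=cv2.contourArea)[-2:]
    P=[]
    for c in cs:
        b=cv2.minAreaRect(c); P.append(ray('top',*b[0],23)); print('cleat',b)
    P.sort(key=lambda p:p[0]); d=P[1]-P[0]
    print('cleats',np.round(P,1).tolist(),'dist(153)',np.linalg.norm(d),'mid',(P[0]+P[1])/2,'yaw',np.arctan2(d[1],d[0]))
E
python3 - <<'E'
from h import *
im=cv2.cvtColor(cv2.imread('pics/top1.png'),cv2.COLOR_BGR2RGB)
a=ray('top',280.5,203.3,34);b=ray('top',314.9,196.1,34);d=a-b
print(a,b,np.linalg.norm(d),'dogyaw',np.arctan2(d[1],d[0])-np.pi/2,'mid',(a+b)/2)
f1=ray('top',288.3,207.2,10);f2=ray('top',307.8,203.5,10);e=f1-f2
print('lip',(f1+f2)/2,np.linalg.norm(e),'yaw',np.arctan2(e[1],e[0])-np.pi/2)
holder(im)
E
```

```text
[545.63723434  21.58555456  34.        ] [562.72727686 -61.35104751  34.        ] 84.67909728052754 dogyaw 0.20321709531764887 mid [554.1822556  -19.88274647  34.        ]
lip [542.6443811  -21.05425484  10.        ] 48.6857461405231 yaw 0.1842931395316485
cleat ((419.6648864746094, 196.41078186035156), (9.11666202545166, 21.174184799194336), 72.89727020263672)
cleat ((439.81622314453125, 256.9026794433594), (9.557791709899902, 21.909399032592773), 72.89727020263672)
cleats [[415.8, -360.7, 23.0], [562.1, -315.8, 23.0]] dist(153) 153.0099236173515 mid [ 488.95663044 -338.22191536   23.        ] yaw 0.2980301990488735
```

```bash
python3 -m creep '.0225 -.0317 0 0 0 .036 0;.0225 -.0317 0 0 0 .036 0;.0225 -.0317 0 0 0 .036 0;.0225 -.0317 0 0 0 .036 0;.0225 -.0317 0 0 0 .036 0;.0225 -.0317 0 0 0 .036 0;.0225 -.0317 0 0 0 .036 0;.0225 -.0317 0 0 0 .036 0'
python3 -m creep '.0225 -.0317 0 0 0 .036 0;.0225 -.0317 0 0 0 .036 0;.0225 -.0317 0 0 0 .036 0;.0225 -.0317 0 0 0 .036 0;.0225 -.0317 0 0 0 .036 0;.0225 -.0317 0 0 0 .036 0;.0225 -.0317 0 0 0 .036 0;0 0 0 0 0 0 0'
```

```text
time: 0.77
tool_pos: [374.2, 232.6, 292.1]
tcp_rot: [3.142, -0.0, 3.054]
contact_force: [0.9, 0.6, -0.1]
grip_width: 43.0
finger_force: 0.0
time: 1.43
tool_pos: [534.1, 7.2, 291.4]
tcp_rot: [-3.139, 0.001, -2.983]
contact_force: [-1.0, 1.2, 0.2]
grip_width: 0.8
finger_force: 0.0
```

```bash
python3 -m creep '.0195 -.0272 0 0 0 .042 0;0 0 -.038 0 0 0 0;0 0 -.038 0 0 0 0;0 0 -.038 0 0 0 0;0 0 -.038 0 0 0 0;0 0 -.030 0 0 0 0;0 0 0 0 0 0 0;0 0 0 0 0 0 0'
```

```text
time: 2.1
tool_pos: [549.8, -14.3, 109.3]
tcp_rot: [3.14, -0.004, -2.937]
contact_force: [0.2, 0.1, 0.2]
grip_width: 0.7
finger_force: 0.0
```

```bash
python3 - <<'E'
from h import *
im=snap('scene','s2.png'); cv2.imwrite('pics/s2c.png',cv2.cvtColor(cv2.resize(im[180:300,200:350],(750,600)),cv2.COLOR_RGB2BGR)); st()
E
```

```text
{'time': 2.15, 'tool_pos': [551.076, -14.534, 111.101], 'tcp_rot': [-3.142, 0.0, -2.937], 'contact_force': [-0.433, -0.067, 0.401], 'grip_width': 0.78, 'finger_force': 0.0}
```

View pics/s2c.png

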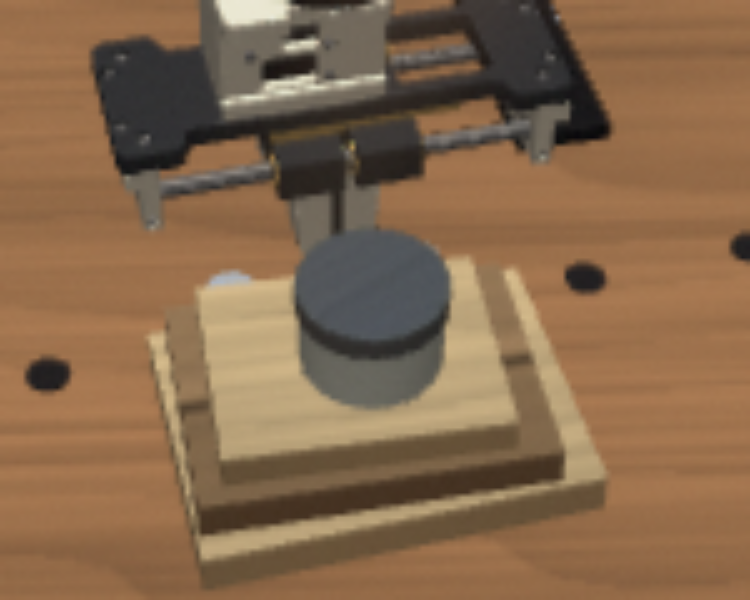

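The picture shows the closed fingers in front of the stack, between the dogs, clear of the tin at (372,290). I correct about 6 mm sideways and go down.

```bash
python3 -m creep '.002 -.0055 0 0 0 0 0;0 0 -.015 0 0 0 0;0 0 -.01 0 0 0 0;0 0 -.004 0 0 0 0;0 0 0 0 0 0 0;0 0 0 0 0 0 0'
```

```text
time: 2.65
tool_pos: [552.9, -20.3, 81.8]
tcp_rot: [-3.141, 0.001, -2.937]
contact_force: [0.2, 0.3, -0.7]
grip_width: 0.6
finger_force: 0.0
```

```bash
python3 -m creep '0 0 -.003 0 0 0 0;0 0 -.001 0 0 0 0;0 0 0 0 0 0 0;0 0 0 0 0 0 0'; for i in 1; do :; done; python3 -m creep '0 0 -.0005 0 0 0 0;0 0 0 0 0 0 0;0 0 0 0 0 0 0'; python3 -m creep '0 0 -.0005 0 0 0 0;0 0 0 0 0 0 0;0 0 0 0 0 0 0'
```

```text
time: 2.98
tool_pos: [552.7, -20.2, 77.3]
tcp_rot: [3.142, 0.0, -2.937]
contact_force: [0.4, 0.3, -0.7]
grip_width: 0.5
finger_force: 0.0
time: 3.23
tool_pos: [552.6, -20.2, 76.8]
tcp_rot: [3.141, 0.0, -2.937]
contact_force: [-0.3, -0.3, -0.1]
grip_width: 0.5
finger_force: 0.0
time: 3.48
tool_pos: [552.6, -20.2, 76.2]
tcp_rot: [3.141, -0.0, -2.937]
contact_force: [-0.1, 0.1, -0.8]
grip_width: 0.4
finger_force: 0.0
```

```bash
python3 -m creep '0 0 -.0003 0 0 0 0;0 0 0 0 0 0 0;0 0 0 0 0 0 0'; python3 -m creep '0 0 -.0002 0 0 0 0;0 0 0 0 0 0 0;0 0 0 0 0 0 0'
```

```text
time: 3.73
tool_pos: [552.6, -20.2, 75.9]
tcp_rot: [3.141, 0.0, -2.937]
contact_force: [-1.1, -0.9, -0.6]
grip_width: 0.4
finger_force: 0.0
time: 3.98
tool_pos: [552.7, -20.2, 75.8]
tcp_rot: [3.142, 0.0, -2.937]
contact_force: [-0.2, 0.7, 1.4]
grip_width: 0.6
finger_force: 0.5
```

```bash
python3 -m creep '0 0 -.0002 0 0 0 0;0 0 0 0 0 0 0;0 0 0 0 0 0 0'; python3 -m creep '0 0 -.0002 0 0 0 0;0 0 0 0 0 0 0;0 0 0 0 0 0 0'
```

```text
time: 4.23
tool_pos: [552.7, -20.2, 75.8]
tcp_rot: [3.142, 0.0, -2.937]
contact_force: [-1.3, -0.4, 4.7]
grip_width: 0.3
finger_force: 2.2
time: 4.48
tool_pos: [552.7, -20.2, 75.8]
tcp_rot: [-3.142, 0.0, -2.937]
contact_force: [-1.8, -0.1, 5.4]
grip_width: 0.2
finger_force: 3.2
```

```bash
python3 -m creep '0 0 -.0003 0 0 0 0;0 0 0 0 0 0 0;0 0 0 0 0 0 0'; python3 -m creep '0 0 -.0002 0 0 0 0;0 0 0 0 0 0 0;0 0 0 0 0 0 0'
```

```text
time: 4.73
tool_pos: [552.7, -20.2, 75.8]
tcp_rot: [-3.142, 0.0, -2.937]
contact_force: [-2.4, 0.8, 8.0]
grip_width: 0.7
finger_force: 4.4
time: 4.98
tool_pos: [552.7, -20.2, 75.7]
tcp_rot: [-3.141, 0.0, -2.937]
contact_force: [-3.2, 0.6, 10.4]
grip_width: 0.6
finger_force: 5.2
```

```bash
python3 -m creep '0 0 -.0003 0 0 0 0;0 0 -.0002 0 0 0 0;0 0 0 0 0 0 0'; python3 -m creep '-.001 -.0002 0 0 0 0 0;-.001 -.0002 0 0 0 0 0;-.001 -.0002 0 0 0 0 0'
```

```text
time: 5.23
tool_pos: [552.7, -20.2, 75.7]
tcp_rot: [-3.141, 0.001, -2.937]
contact_force: [-4.3, -0.0, 14.4]
grip_width: 0.5
finger_force: 7.3
time: 5.48
tool_pos: [551.8, -20.7, 75.8]
tcp_rot: [-3.14, 0.006, -2.938]
contact_force: [3.7, 0.6, 7.3]
grip_width: 0.3
finger_force: 3.0
```

```bash
python3 -m creep '0 0 -.0003 0 0 0 0;0 0 -.0003 0 0 0 0;0 0 0 0 0 0 0'; python3 -m creep '-.001 -.0002 -.0001 0 0 0 0;-.001 -.0002 0 0 0 0 0;0 0 0 0 0 0 0'
```

```text
time: 5.73
tool_pos: [551.8, -20.7, 75.7]
tcp_rot: [-3.14, 0.006, -2.937]
contact_force: [1.1, 1.8, 13.5]
grip_width: 0.2
finger_force: 6.3
time: 5.98
tool_pos: [550.9, -21.2, 75.7]
tcp_rot: [-3.139, 0.009, -2.938]
contact_force: [5.2, 3.0, 10.4]
grip_width: 0.1
finger_force: 4.6
```

```bash
python3 -m creep '0 0 -.0003 0 0 0 0;0 0 -.0003 0 0 0 0;0 0 0 0 0 0 0'; python3 -m creep '-.001 -.0002 -.0001 0 0 0 0;-.001 -.0002 -.0001 0 0 0 0;-.001 -.0002 -.0001 0 0 0 0;0 0 0 0 0 0 0'
```

```text
time: 6.23
tool_pos: [550.9, -21.2, 75.7]
tcp_rot: [-3.139, 0.009, -2.938]
contact_force: [4.1, 2.3, 13.8]
grip_width: 0.4
finger_force: 7.4
time: 6.57
tool_pos: [549.3, -22.0, 75.7]
tcp_rot: [-3.138, 0.013, -2.938]
contact_force: [8.4, 2.2, 12.3]
grip_width: 0.5
finger_force: 6.1
```

```bash
python3 -m creep '0 0 -.0003 0 0 0 0;-.001 -.0002 -.0002 0 0 0 0;-.001 -.0002 -.0002 0 0 0 0;0 0 0 0 0 0 0'; python3 -m creep '-.001 -.0002 -.0001 0 0 0 0;-.001 -.0002 -.0001 0 0 0 0;-.001 -.0002 -.0001 0 0 0 0;0 0 0 0 0 0 0'
```

```text
time: 6.9
tool_pos: [548.3, -22.5, 75.7]
tcp_rot: [-3.137, 0.015, -2.938]
contact_force: [9.1, 2.7, 14.5]
grip_width: 0.6
finger_force: 7.5
time: 7.23
tool_pos: [545.7, -23.3, 75.6]
tcp_rot: [-3.136, 0.016, -2.938]
contact_force: [8.8, 2.9, 16.6]
grip_width: 0.6
finger_force: 8.2
```

```bash
python3 -m creep '-.0015 -.0003 0 0 0 0 0;-.0015 -.0003 0 0 0 0 0;-.0015 -.0003 0 0 0 0 0;-.0015 -.0003 0 0 0 0 0'; python3 -m creep '-.0015 -.0003 0 0 0 0 0;-.0015 -.0003 0 0 0 0 0;-.0015 -.0003 0 0 0 0 0;-.0015 -.0003 0 0 0 0 0'
python3 - <<'E'
from h import *
im=snap('top','t3.png'); cv2.imwrite('pics/t3c.png',cv2.cvtColor(cv2.resize(im[150:230,240:340],(700,560),interpolation=2),cv2.COLOR_RGB2BGR)); st()
E
```

```text
time: 7.57
tool_pos: [539.9, -24.5, 75.7]
tcp_rot: [-3.136, 0.016, -2.938]
contact_force: [9.9, 2.7, 15.8]
grip_width: 0.3
finger_force: 8.2
time: 7.9
tool_pos: [534.0, -25.8, 75.6]
tcp_rot: [-3.136, 0.017, -2.938]
contact_force: [10.2, 2.9, 16.8]
grip_width: 0.5
finger_force: 8.3
{'time': 7.95, 'tool_pos': [533.743, -25.878, 75.644], 'tcp_rot': [-3.136, 0.016, -2.938], 'contact_force': [9.785, 1.719, 15.805], 'grip_width': -0.038, 'finger_force': 8.302}
```

View pics/t3c.png

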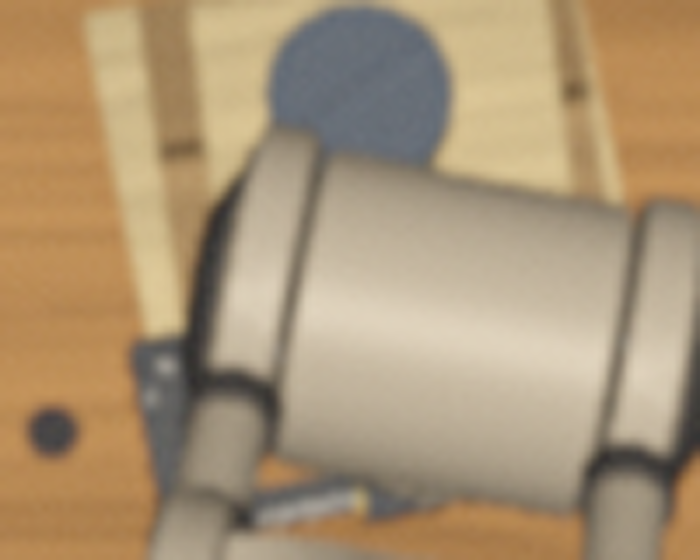

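The arm hides the stone in this view. The friction ratio of 0.6 and the steady height both say the stone is following, so I continue.

```bash
python3 -m creep '-.0015 -.0003 0 0 0 0 0;-.0015 -.0003 0 0 0 0 0;-.0015 -.0003 0 0 0 0 0;-.0015 -.0003 0 0 0 0 0'; python3 -m creep '-.0015 -.0003 0 0 0 0 0;-.0015 -.0003 0 0 0 0 0;-.0015 -.0003 0 0 0 0 0;-.0015 -.0003 0 0 0 0 0'
```

```text
time: 8.28
tool_pos: [528.1, -27.1, 75.6]
tcp_rot: [-3.136, 0.017, -2.938]
contact_force: [11.3, 3.1, 15.8]
grip_width: 0.4
finger_force: 8.4
time: 8.62
tool_pos: [522.2, -28.4, 75.7]
tcp_rot: [-3.136, 0.017, -2.938]
contact_force: [11.3, 1.4, 16.6]
grip_width: 0.1
finger_force: 8.5
```

```bash
python3 -m creep '-.002 -.0004 0 0 0 0 0;-.002 -.0004 0 0 0 0 0;-.002 -.0004 0 0 0 0 0;-.002 -.0004 0 0 0 0 0;-.002 -.0004 0 0 0 0 0;-.002 -.0004 0 0 0 0 0'; python3 -m creep '-.002 -.0004 0 0 0 0 0;-.002 -.0004 0 0 0 0 0;-.002 -.0004 0 0 0 0 0;-.002 -.0004 0 0 0 0 0;-.002 -.0004 0 0 0 0 0;-.002 -.0004 0 0 0 0 0'
```

```text
time: 9.12
tool_pos: [510.4, -30.9, 75.6]
tcp_rot: [-3.135, 0.017, -2.938]
contact_force: [12.1, 2.1, 15.9]
grip_width: 0.5
finger_force: 8.7
time: 9.62
tool_pos: [497.9, -33.4, 75.6]
tcp_rot: [-3.135, 0.016, -2.938]
contact_force: [9.6, 1.7, 20.5]
grip_width: 0.5
finger_force: 10.4
```

```bash
python3 -m creep '-.002 -.0004 .0003 0 0 0 0;-.002 -.0004 .0002 0 0 0 0;-.002 -.0004 0 0 0 0 0;-.002 -.0004 0 0 0 0 0'; python3 -m creep '-.002 -.0004 0 0 0 0 0;-.002 -.0004 0 0 0 0 0;-.002 -.0004 0 0 0 0 0;-.002 -.0004 0 0 0 0 0'
```

```text
time: 9.95
tool_pos: [489.2, -35.0, 75.6]
tcp_rot: [-3.136, 0.014, -2.938]
contact_force: [8.1, 1.4, 18.7]
grip_width: 0.4
finger_force: 9.4
time: 10.28
tool_pos: [481.3, -36.6, 75.6]
tcp_rot: [-3.136, 0.015, -2.938]
contact_force: [8.3, 2.8, 19.9]
grip_width: 0.2
finger_force: 9.7
```

```bash
python3 -m creep '-.002 -.0004 .0003 0 0 0 0;-.002 -.0004 .0002 0 0 0 0;-.002 -.0004 0 0 0 0 0;-.002 -.0004 0 0 0 0 0'; python3 -m creep '-.002 -.0004 .0001 0 0 0 0;-.002 -.0004 0 0 0 0 0;-.002 -.0004 0 0 0 0 0;-.002 -.0004 0 0 0 0 0;-.002 -.0004 0 0 0 0 0;-.002 -.0004 0 0 0 0 0'
```

```text
time: 10.62
tool_pos: [472.7, -38.2, 75.6]
tcp_rot: [-3.136, 0.013, -2.938]
contact_force: [7.2, 1.6, 17.6]
grip_width: 0.2
finger_force: 8.6
time: 11.12
tool_pos: [460.6, -40.6, 75.6]
tcp_rot: [-3.136, 0.013, -2.938]
contact_force: [7.4, 1.6, 18.3]
grip_width: 0.6
finger_force: 8.7
```

```bash
python3 -m creep '-.002 -.0004 .0002 0 0 0 0;-.002 -.0004 .0001 0 0 0 0;-.002 -.0004 0 0 0 0 0;-.002 -.0004 0 0 0 0 0;-.002 -.0004 0 0 0 0 0'; python3 -m creep '-.002 -.0004 .0001 0 0 0 0;-.002 -.0004 0 0 0 0 0;-.002 -.0004 0 0 0 0 0;-.002 -.0004 0 0 0 0 0;-.002 -.0004 0 0 0 0 0;-.002 -.0004 0 0 0 0 0'; python3 -m creep '-.002 -.0004 .0001 0 0 0 0;-.002 -.0004 0 0 0 0 0;-.002 -.0004 0 0 0 0 0;-.002 -.0004 0 0 0 0 0;-.002 -.0004 0 0 0 0 0;-.002 -.0004 0 0 0 0 0'
```

```text
time: 11.53
tool_pos: [450.0, -42.6, 75.6]
tcp_rot: [-3.137, 0.011, -2.938]
contact_force: [7.0, 1.9, 17.8]
grip_width: 0.4
finger_force: 8.8
time: 12.03
tool_pos: [437.9, -45.0, 75.6]
tcp_rot: [-3.137, 0.011, -2.938]
contact_force: [5.2, 1.4, 17.5]
grip_width: 0.2
finger_force: 8.8
time: 12.53
tool_pos: [425.9, -47.4, 75.6]
tcp_rot: [-3.137, 0.011, -2.938]
contact_force: [5.7, 1.9, 16.5]
grip_width: 0.5
finger_force: 8.8
```

Force of 6 N at 16.5 N press means the stone is free of the stack. I lift, move aside and look.

```bash
python3 -m creep '0 0 .003 0 0 0 0;0 0 .015 0 0 0 0;0 0 .038 0 0 0 100;0 0 .038 0 0 0 100;0 0 .038 0 0 0 100;.008 -.038 0 0 0 0 100;.008 -.038 0 0 0 0 100;.008 -.038 0 0 0 0 100'; python3 -m creep '.008 -.038 0 0 0 0 100;.008 -.038 0 0 0 0 100;.008 -.038 0 0 0 0 100;.008 -.038 0 0 0 0 100;0 0 0 0 0 0 100;0 0 0 0 0 0 100'
python3 - <<'E'
from h import *
im=snap('top','t4.png'); hsv=cv2.cvtColor(im,cv2.COLOR_RGB2HSV)
m=cv2.inRange(hsv,(0,0,110),(179,60,255)); r=np.zeros_like(m); r[205:300,255:345]=m[205:300,255:345]
for c in cv2.findContours(r,cv2.RETR_EXTERNAL,cv2.CHAIN_APPROX_NONE)[0]:
    if cv2.contourArea(c)>100:
        b=cv2.minAreaRect(c); p=np.array([ray('top',*q,10) for q in cv2.boxPoints(b)])
        print(b,np.round(p,1).tolist(),p.mean(0),[np.linalg.norm(p[i]-p[i-1]).round(1) for i in range(4)],[np.arctan2(*(p[i]-p[i-1])[1::-1]).round(3) for i in range(4)])
st()
E
```

```text
time: 13.2
tool_pos: [446.0, -161.4, 206.3]
tcp_rot: [-3.14, 0.002, -2.935]
contact_force: [1.0, 0.3, -0.1]
grip_width: 35.6
finger_force: 0.0
time: 13.7
tool_pos: [477.3, -314.0, 204.3]
tcp_rot: [3.14, -0.001, -2.94]
contact_force: [-0.7, -0.2, 0.2]
grip_width: 75.7
finger_force: 0.0
((304.3027038574219, 231.78424072265625), (51.401763916015625, 20.42434310913086), 78.02386474609375) [[534.3, 1.2, 10.0], [544.6, -47.8, 10.0], [421.6, -72.9, 10.0], [411.5, -24.3, 10.0]] [477.99418262 -35.94819848  10.        ] [np.float64(125.5), np.float64(50.1), np.float64(125.5), np.float64(49.7)] [np.float64(0.205), np.float64(-1.365), np.float64(-2.94), np.float64(1.776)]
{'time': 13.75, 'tool_pos': [477.124, -312.486, 204.392], 'tcp_rot': [3.14, -0.001, -2.939], 'contact_force': [-0.326, 0.575, -0.053], 'grip_width': 80.058, 'finger_force': 0.0}
```

View pics/t4.png

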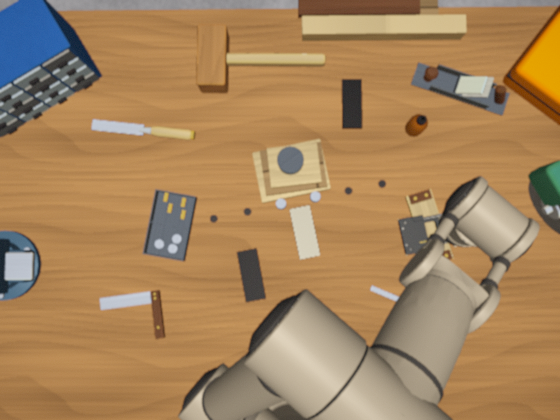

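The picture shows the stone drawn out, centre (304,232), sized 125.5x50 mm as it should be. The stack stands in one piece at (290,168), behind the dogs. I return over the stone's centre at (478,-36), gripper open.

```bash
python3 -m creep '0 .0395 0 0 0 0 100;0 .0395 0 0 0 0 100;0 .0395 0 0 0 0 100;0 .0395 0 0 0 0 100;0 .0395 0 0 0 0 100;0 .0395 0 0 0 0 100;.001 .0395 0 0 0 0 100;0 0 0 0 0 0 100'; python3 -m creep '0 0 -.035 0 0 0 100;0 0 -.035 0 0 0 100;0 0 -.03 0 0 0 100;0 0 0 0 0 0 100;0 0 0 0 0 0 100'
```

```text
time: 14.42
tool_pos: [476.8, -28.7, 205.4]
tcp_rot: [3.139, -0.001, -2.93]
contact_force: [-0.0, -0.1, -0.9]
grip_width: 91.7
finger_force: 0.0
time: 14.83
tool_pos: [477.4, -35.2, 104.8]
tcp_rot: [3.14, -0.003, -2.936]
contact_force: [0.6, 0.5, 0.4]
grip_width: 91.6
finger_force: 0.0
```

```bash
python3 -m creep '0 -.0005 -.02 0 0 0 100;0 0 -.01 0 0 0 100;0 0 -.003 0 0 0 100;0 0 0 0 0 0 100;0 0 0 0 0 0 100'
```

```text
time: 15.25
tool_pos: [479.1, -36.5, 73.4]
tcp_rot: [-3.141, 0.001, -2.937]
contact_force: [-0.1, 0.8, 0.2]
grip_width: 91.9
finger_force: 0.0
```

```bash
python3 -m creep '-.001 0 -.0042 0 0 0 100;0 0 0 0 0 0 100;0 0 0 0 0 0 100;0 0 0 0 0 0 30;0 0 0 0 0 0 30'; python3 -m creep '0 0 0 0 0 0 0;0 0 0 0 0 0 0;0 0 0 0 0 0 0;0 0 0 0 0 0 0;0 0 0 0 0 0 0;0 0 0 0 0 0 0'
```

```text
time: 15.67
tool_pos: [477.8, -36.4, 68.3]
tcp_rot: [-3.142, 0.0, -2.937]
contact_force: [-0.4, 0.4, 0.4]
grip_width: 82.9
finger_force: 0.0
time: 16.17
tool_pos: [477.6, -36.4, 68.1]
tcp_rot: [3.141, -0.0, -2.937]
contact_force: [-0.3, 0.8, -1.0]
grip_width: 49.6
finger_force: 30.0
```

```bash
python3 -m creep '0 0 .005 0 0 0 0;0 0 .02 0 0 0 0;0 0 .035 0 0 0 0;0 0 .035 0 0 0 0;0 0 .005 0 0 0 0;0 0 0 0 0 0 0'; python3 -m creep '.0014 -.0375 0 0 0 .012 0;.0014 -.0375 0 0 0 .012 0;.0014 -.0375 0 0 0 .012 0;.0014 -.0375 0 0 0 .012 0;.0014 -.0375 0 0 0 .012 0;.0014 -.0375 0 0 0 .012 0;.0014 -.0375 0 0 0 .012 0;.0014 -.0375 0 0 0 .01 0'; python3 -m creep '0 0 0 0 0 0 0;0 0 0 0 0 0 0;0 0 0 0 0 0 0'
```

```text
time: 16.67
tool_pos: [478.8, -36.7, 170.5]
tcp_rot: [-3.139, 0.005, -2.937]
contact_force: [0.5, -0.5, -2.8]
grip_width: 49.6
finger_force: 30.0
time: 17.33
tool_pos: [487.8, -337.7, 166.0]
tcp_rot: [3.138, -0.002, -2.843]
contact_force: [1.7, -1.3, -1.9]
grip_width: 49.3
finger_force: 30.0
time: 17.58
tool_pos: [488.0, -335.5, 166.2]
tcp_rot: [3.138, -0.002, -2.844]
contact_force: [0.3, 0.3, -0.9]
grip_width: 49.4
finger_force: 30.0
```

```bash
python3 - <<'E'
from h import *
im=snap('scene','s5.png'); cv2.imwrite('pics/s5c.png',cv2.cvtColor(cv2.resize(im[140:280,60:235],(750,600),interpolation=2),cv2.COLOR_RGB2BGR)); st()
E
```

```text
{'time': 17.633, 'tool_pos': [488.31, -335.014, 166.71], 'tcp_rot': [3.138, -0.001, -2.843], 'contact_force': [-0.161, 0.289, -0.788], 'grip_width': 49.289, 'finger_force': 30.0}
```

View pics/s5c.png

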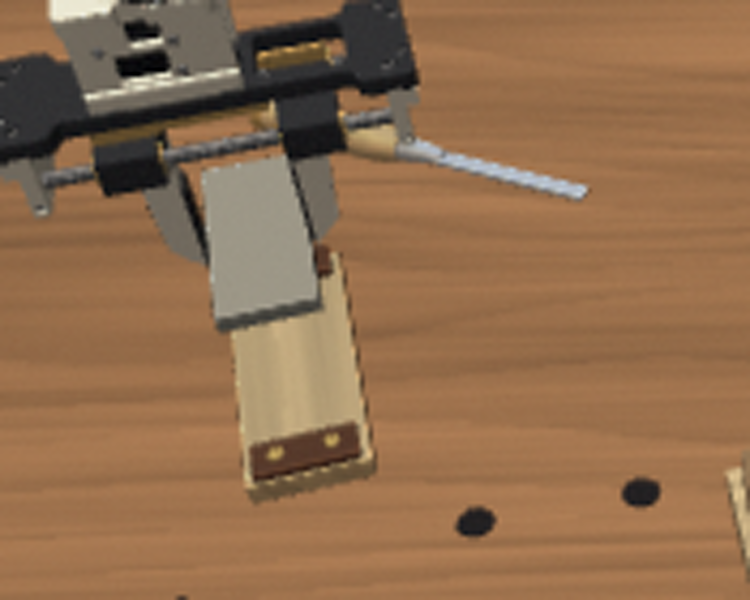

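The stone is held level and lined up over the holder. I go lower, to about 12 mm above the seat, and check lengthwise.

```bash
python3 -m creep '.0005 -.003 -.03 0 0 0 0;0 0 -.03 0 0 0 0;0 0 -.01 0 0 0 0;0 0 0 0 0 0 0;0 0 0 0 0 0 0;0 0 0 0 0 0 0;0 0 0 0 0 0 0'
python3 - <<'E'
from h import *
im=snap('scene','s6.png'); cv2.imwrite('pics/s6c.png',cv2.cvtColor(cv2.resize(im[185:265,90:170],(600,600),interpolation=2),cv2.COLOR_RGB2BGR)); st()
E
```

```text
time: 18.22
tool_pos: [490.2, -339.7, 100.0]
tcp_rot: [-3.139, 0.002, -2.843]
contact_force: [0.3, 0.0, -1.5]
grip_width: 49.3
finger_force: 30.0
{'time': 18.267, 'tool_pos': [490.059, -339.765, 99.84], 'tcp_rot': [-3.139, 0.002, -2.843], 'contact_force': [-0.45, -0.079, -1.989], 'grip_width': 49.548, 'finger_force': 30.0}
```

View pics/s6c.png

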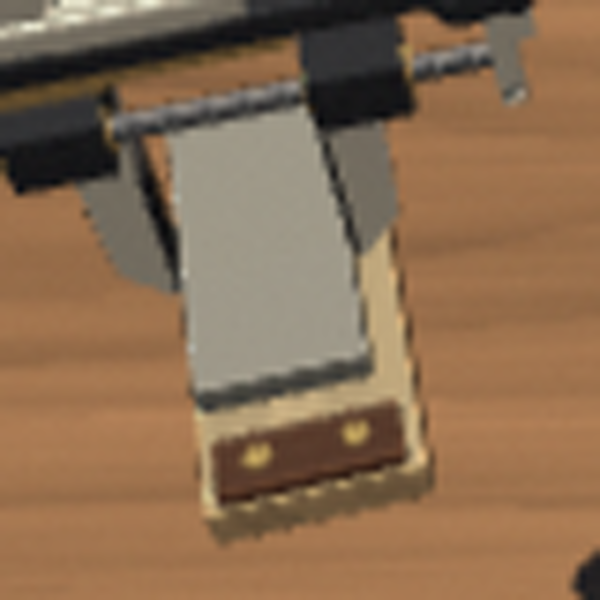

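```bash
python3 - <<'E'
from h import *
def f(c,z):
    p=ray('scene',90+c[0]/7.5-.5,185+c[1]/7.5-.5,z)-[489,-338.2,0]; t=.298
    return np.round([p[0]*np.cos(t)+p[1]*np.sin(t),-p[0]*np.sin(t)+p[1]*np.cos(t)],1)
for c in[(206,408),(372,374)]: print('stone bottom',f(c,32))
for c in[(198,393),(369,355)]: print('stone top',f(c,42))
for c in[(213,440),(402,402)]: print('cleat inner top',f(c,23))
for c in[(218,500),(410,460)]: print('cleat outer top',f(c,23))
E
```

```text
stone bottom [ 61.3 -25.5]
stone bottom [63.1 21.7]
stone top [ 65.  -25.6]
stone top [65.5 22.7]
cleat inner top [ 65.8 -26.1]
cleat inner top [68.3 27.9]
cleat outer top [ 90.9 -26.4]
cleat outer top [93.2 27.5]
```

Both estimates put the stone within about 1 mm lengthwise and about 2 mm off sideways. I correct the sideways part and lower with force checks; touching a cleat would show at TCP z of about 91, the seat at about 84.

```bash
python3 -m creep '-.0006 .0019 0 0 0 0 0;0 0 -.004 0 0 0 0;0 0 -.002 0 0 0 0;0 0 0 0 0 0 0;0 0 0 0 0 0 0;0 0 0 0 0 0 0'; python3 -m creep '0 0 -.001 0 0 0 0;0 0 -.0005 0 0 0 0;0 0 -.0005 0 0 0 0;0 0 0 0 0 0 0;0 0 0 0 0 0 0'
```

```text
time: 18.77
tool_pos: [488.7, -337.5, 92.1]
tcp_rot: [3.141, -0.0, -2.843]
contact_force: [0.2, 0.1, -1.7]
grip_width: 49.5
finger_force: 30.0
time: 19.18
tool_pos: [488.7, -337.5, 90.1]
tcp_rot: [3.141, -0.0, -2.843]
contact_force: [0.4, 0.6, -1.8]
grip_width: 49.5
finger_force: 30.0
```

```bash
python3 -m creep '.0007 0 0 0 0 0 0;0 0 -.0005 0 0 0 0;0 0 -.0005 0 0 0 0;0 0 0 0 0 0 0;0 0 0 0 0 0 0'; python3 -m creep '0 0 -.0005 0 0 0 0;0 0 -.0005 0 0 0 0;0 0 0 0 0 0 0;0 0 0 0 0 0 0'
```

```text
time: 19.6
tool_pos: [489.4, -337.5, 89.1]
tcp_rot: [3.141, -0.0, -2.843]
contact_force: [-0.1, 0.5, -1.6]
grip_width: 49.4
finger_force: 30.0
time: 19.93
tool_pos: [489.4, -337.5, 88.1]
tcp_rot: [3.141, -0.0, -2.843]
contact_force: [-0.3, 0.1, -1.1]
grip_width: 49.3
finger_force: 30.0
```

Bottom is at about 20 mm, below the cleat tops, with no contact, so the stone is between the cleats. I continue down.

```bash
python3 -m creep '0 0 -.001 0 0 0 0;0 0 -.001 0 0 0 0;0 0 -.0008 0 0 0 0;0 0 0 0 0 0 0;0 0 0 0 0 0 0'; python3 -m creep '0 0 -.0004 0 0 0 0;0 0 0 0 0 0 0;0 0 0 0 0 0 0'; python3 -m creep '0 0 -.0003 0 0 0 0;0 0 0 0 0 0 0;0 0 0 0 0 0 0'
```

```text
time: 20.35
tool_pos: [489.4, -337.4, 85.2]
tcp_rot: [3.141, -0.0, -2.843]
contact_force: [0.3, -0.2, -0.9]
grip_width: 49.5
finger_force: 30.0
time: 20.6
tool_pos: [489.4, -337.5, 84.9]
tcp_rot: [3.142, -0.0, -2.843]
contact_force: [-0.2, -0.6, -2.1]
grip_width: 49.4
finger_force: 30.0
time: 20.85
tool_pos: [489.4, -337.5, 84.6]
tcp_rot: [3.141, -0.0, -2.843]
contact_force: [-0.3, 0.5, -1.2]
grip_width: 49.5
finger_force: 30.0
```

```bash
python3 -m creep '0 0 -.0003 0 0 0 0;0 0 0 0 0 0 0;0 0 0 0 0 0 0'; python3 -m creep '0 0 -.0002 0 0 0 0;0 0 0 0 0 0 0;0 0 0 0 0 0 0'; python3 -m creep '0 0 -.0002 0 0 0 0;0 0 0 0 0 0 0;0 0 0 0 0 0 0'
```

```text
time: 21.1
tool_pos: [489.4, -337.5, 84.4]
tcp_rot: [3.142, 0.0, -2.843]
contact_force: [-0.2, -0.0, -1.3]
grip_width: 49.7
finger_force: 30.0
time: 21.35
tool_pos: [489.5, -337.5, 84.2]
tcp_rot: [3.142, 0.0, -2.843]
contact_force: [-0.3, 0.9, -1.2]
grip_width: 49.5
finger_force: 30.0
time: 21.6
tool_pos: [489.5, -337.5, 84.1]
tcp_rot: [-3.142, 0.0, -2.843]
contact_force: [-0.8, 1.1, 1.4]
grip_width: 49.4
finger_force: 30.0
```

Seated at TCP z of 84.1, as expected. I release, lift and move clear for a top view.

```bash
python3 -m creep '0 0 0 0 0 0 75;0 0 0 0 0 0 75;0 0 0 0 0 0 75;0 0 0 0 0 0 75;0 0 .01 0 0 0 75;0 0 .03 0 0 0 75;0 0 .04 0 0 0 75;0 0 .04 0 0 0 75'; python3 -m creep '0 .04 .01 0 0 0 75;0 .04 .01 0 0 0 75;0 .04 0 0 0 0 75;0 .04 0 0 0 0 75;-.01 .04 0 0 0 0 75;-.01 .04 0 0 0 0 75;-.01 .04 0 0 0 0 75;-.01 .04 0 0 0 0 75'; python3 -m creep '-.01 .04 0 0 0 0 75;0 .04 0 0 0 0 75;0 .04 0 0 0 0 75;0 .04 0 0 0 0 75;0 0 0 0 0 0 75;0 0 0 0 0 0 75'
python3 - <<'E'
from h import *
im=snap('top','t7.png'); holder(im); hsv=cv2.cvtColor(im,cv2.COLOR_RGB2HSV)
m=cv2.inRange(hsv,(0,0,110),(179,60,255)); r=np.zeros_like(m); r[180:275,395:465]=m[180:275,395:465]
c=max(cv2.findContours(r,cv2.RETR_EXTERNAL,cv2.CHAIN_APPROX_NONE)[0],key=cv2.contourArea)
b=cv2.minAreaRect(c); p=np.array([ray('top',*q,26) for q in cv2.boxPoints(b)])
print('stone',b,p.mean(0),[np.linalg.norm(p[i]-p[i-1]).round(1) for i in range(4)],[np.arctan2(*(p[i]-p[i-1])[1::-1]).round(3) for i in range(4)])
s=snap('scene','s7.png'); st()
x=cv2.cvtColor(np.hstack([cv2.resize(im[130:280,240:470],(460,300)),cv2.resize(s[185:305,85:325],(340,170)).repeat(1,0) if 0 else np.zeros((300,1,3),np.uint8)]),cv2.COLOR_RGB2BGR)
y=cv2.cvtColor(cv2.resize(s[180:310,90:330],(460,250)),cv2.COLOR_RGB2BGR)
cv2.imwrite('pics/f.png',np.vstack([x[:,:460],y]))
E
```

```text
time: 22.27
tool_pos: [489.0, -337.1, 205.3]
tcp_rot: [3.14, -0.001, -2.843]
contact_force: [0.9, 0.1, 1.0]
grip_width: 68.8
finger_force: 0.0
time: 22.93
tool_pos: [448.6, -15.8, 224.8]
tcp_rot: [-3.141, 0.001, -2.844]
contact_force: [1.9, 0.8, 0.7]
grip_width: 69.0
finger_force: 0.0
time: 23.43
tool_pos: [439.1, 144.5, 224.6]
tcp_rot: [-3.141, 0.001, -2.839]
contact_force: [-0.8, 0.7, -0.0]
grip_width: 68.9
finger_force: 0.0
cleat ((419.70001220703125, 196.59999084472656), (9.17060375213623, 21.187259674072266), 71.56504821777344)
cleat ((439.76873779296875, 256.7597961425781), (9.783419609069824, 21.89338493347168), 72.6459732055664)
cleats [[416.2, -360.6, 23.0], [561.6, -315.8, 23.0]] dist(153) 152.18897132148828 mid [ 488.89704083 -338.20666481   23.        ] yaw 0.2984551115985707
stone ((430.3500671386719, 226.05001831054688), (52.810035705566406, 20.87103271484375), 71.56504821777344) [ 490.16657404 -338.96266917   26.        ] [np.float64(126.4), np.float64(50.6), np.float64(126.5), np.float64(50.2)] [np.float64(0.3), np.float64(-1.253), np.float64(-2.845), np.float64(1.887)]
{'time': 23.533, 'tool_pos': [439.402, 142.156, 224.325], 'tcp_rot': [-3.141, 0.0, -2.843], 'contact_force': [-0.464, 0.612, -0.397], 'grip_width': 69.214, 'finger_force': 0.0}
```

View pics/f.png

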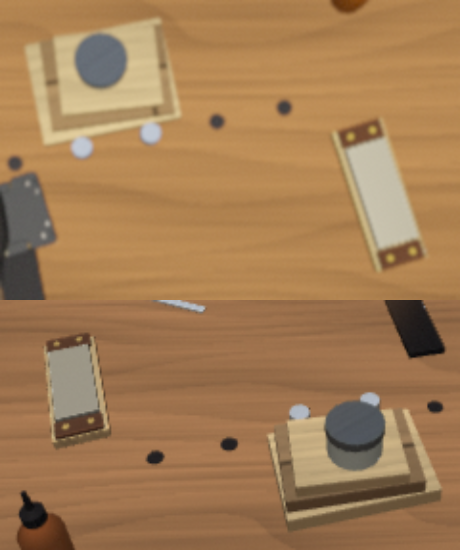

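Both views show the stone flat between the cleats, about 1 mm off centre with matching yaw. The stack stands flat behind the dogs, and the arm is clear.

```bash
python3 -c "
from plant import order
print(order.close_job())"
```

```text
the job is handed in; nothing more can be done
None
```

The job is handed in: the stone was drawn out and set flat in its holder, about 1 mm off centre, and the stack stayed whole and flat behind the dogs; readings showed at most 20.5 N of press (briefly over the ~20 N guide), but no verdict was returned.

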